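Press a gudgeon pin home on the bench press

ROBOT

A 6-joint arm with a two-finger parallel gripper is mounted at the origin on the work surface. World frame = base frame: x ahead of the robot, y to its left, z up, the work surface at z = 0. Lengths are in m, angles in rad, forces in N, time in s.
With the tool pointing down it reaches from about 0.25 to 0.85 m from the base axis. Payload 12.5 kg.
Tool frame: the origin (TCP) lies midway between the tips of the shut fingers; the grasp point (between the pads) lies 19 mm behind it; z points along the fingers, y is the line along which they close (so a half turn about z gives the same grasp; the last joint's range is limited). The gripper opens to 93 mm and grips with 3 to 60 N. Pads are 15 mm wide; open, the fingers measure 128 mm over their backs; the gripper's body (75 mm by 188 mm) begins 65 mm behind the grasp point.
Start: joints at [-1.407, 0.351, 1.652, -0, 1.139, -0.085], TCP at [0.135, -0.533, 0.194] pointing down, gripper open.
Joint ranges: [-2.75, 2.75], [-0.79, 2.1], [0.01, 2.65], [-1.57, 4.71], [0.07, 3.14], [-2.87, 2.87]. Speed limits (rad/s): [2.22, 2.22, 2.79, 3.14, 3.14, 3.14].

INTERFACE

Orientations are given as a unit quaternion [x, y, z, w].
In Python, from workcell import get_obs, snapshot, calibration, order gives the robot as it stands.
- The arm moves only by the shell command python3 -m pendant 'ROWS' [OPENING]. ROWS is text: rows parted by semicolons, each of 4 numbers parted by spaces: the shift along the tool's x, y, z normalised to -1 to 1, where 1 is 0.025 m, then the turn about the tool's z normalised to -1 to 1, where 1 is 360 degrees. In form: dx dy dz twist; .... A call has 1 to 20 rows; each row shifts and turns the commanded pose from where the row before left it, along the tool's axes as they then stand; what a row does not reach is not made up. A row lasts 1/12 s, in which the tool goes at most 41.7 mm and 7.16 degrees, less where a joint would pass 70% of its speed; a pose out of reach is approached as far as the arm can. A call with a number of a shift or a turn outside -1 to 1 is refused whole. A call with a gripper value outside its range is refused whole. OPENING is the opening, from 0 (shut) to 1 (fully open), set as the call begins (- or left out, the last holds). The fingers move at their own pace and stop on an object; the grip force is fixed at half the most. Time passes only in rows, so rows that do not move let the fingers close. It gives the time, the measured TCP pose, the force, the opening and the grip force at its end, in the units of the state.
- get_obs(): the state, without advancing time (a new reading comes with each control period).
- snapshot(name): name is "side" or "top"; returns the picture (420x560x3 uint8, red, green, blue); there is no depth.
- calibration(name): a dict with "intrinsics" (3x3 intrinsics, pixels), "distortion" ([k1, k2, p1, p2, k3] as OpenCV has them; the pictures are not rectified), "R" (3x3) and "t" (3): a world point X has camera coordinates R X + t. Camera axes: x right, y down, z forward; pixel columns grow to the right and rows downward; lengths in m; the calibration is good to about 2 mm. A picture is of the moment at which its call begins. calibration takes no time and is no camera call.
- order.job_done(): hands the job in; it is judged then, once.
The state is a dict: "time": time; "joints": joint angles; "qvel": joint speeds; "joint_efforts": joint torques, N m; "ee_pos": TCP position; "orientation": TCP orientation; "wrist_force": force on the tool from outside, world axes, zero at the start; "wrist_torque": the same for the moment, N m; "gripper_width": finger opening in m; "grip_force": force on a finger pad.
Only numpy, scipy, OpenCV 4.12 (cv2) and the standard library are available. Lean on these libraries where they do the work, as an engineer would, in place of code of your own. Each camera call takes 0.05 s, during which the arm holds its last target. There are 200 camera calls.

TASK

On the bench press, first slide the safety bolt all the way back so that it no longer bars the lever, then work the lever down until the ram has pushed the gudgeon pin fully home in the piston. Let the lever come back up to its rest and leave it so, with the bolt still drawn back and the other parts on the bench undisturbed.

Things in the scene. Friction and masses are not known exactly. Their poses are not given: they have to be found in the camera images.
- press: Grey bench press, fixed. Base plate 260 x 240 x 25 mm; column on its -y side; head z 190-250, x -62 to 62, y -115 to 50 mm, open to front and back. Origin on the table, 4 mm from the pin's axis. Local +x points away from the robot at yaw 0, +y to the side with the lever; z up. 'Local' below means these axes. A cradle under the head holds an aluminium piston, 80 mm across, lying along x.
- bolt_knob (a point): Point on the axis of the round steel knob (head 20 mm wide, 12 high; neck 16 wide) standing up from the safety bolt on top of the press head; 6 mm below the knob's top, 46 mm above the head's top. Two guides, 16 mm high, lie about 45 mm to +y and 63 mm to -y of it when closed. It slides along local y with about 2 N and stays where left.
- bolt (a joint): Safety bolt, a flat bar 14 x 10 mm along local y on top of the head; metres. 0 = fully forward, its +y end under the lever arm, barring the lever; grows as the knob is slid to local -y; 0.040 = fully back at its stop. Starts at 0 to 0.006; bars the lever up to about 0.025.
- lever_grip (a point): Middle of the lever's black hand grip: a cylinder 24 mm in diameter, 85 mm long along local y, 170 mm from the pivot. It can be gripped from above (fingers closing along local x) or pushed down. The lever arm, a 16 mm round bar, joins its -y end. At rest 334 mm above the table.
- lever_pivot (a point): Point on the lever's horizontal turning axis (along local y), in the same plane across y as lever_grip; 225 mm above the table.
- lever (a joint): Lever angle, rad. 0 = up at rest, arm pointing to local -x and 40 degrees above level; grows as the grip swings down (first also to -x); stop 1.05. A spring returns it to 0 (2 to 4 N at the grip). Ram comes down 30 mm per rad, starting 6 mm above a pin standing at 0; pin home at about 0.87 rad. Pressing takes 10 to 15 N at the grip.
- pin_top (a point): Centre of the top face of the gudgeon pin, a steel pin 22 mm in diameter standing upright in the piston's round boss under the ram (boss top 116 mm above the table).
- pin (a joint): How far the gudgeon pin is pressed in, in m. 0 = standing 20 mm proud of the boss, 0.020 = fully home, flush with the boss. It starts at 0 to 0.006 and stays where it is pushed.
- spare_piston: Bystander: spare piston, 80 mm across, 70 mm high, standing on the table in front of the press. Origin: centre of underside.
- spare_pin: Bystander: spare gudgeon pin, a tube 22 mm across, 60 mm high, standing on the press's base plate at its -y edge. Origin: centre of underside.
- socket: Bystander: wrench socket, 30 mm across, 38 mm high, standing on the base plate at its +y edge. Origin: centre of underside.
- wrench: Bystander: wrench 190 mm long lying on the table on the press's -y side.
- screwdriver: Bystander: screwdriver 220 mm long lying on the table on the press's +y side.
- bearing: Bystander: bearing ring 62 mm across, 18 mm high, lying on the table. Origin: centre of underside.
- oil: Bystander: black oil bottle 68 mm across, 170 mm high, standing on the table on the press's +y side, about 135 mm beyond the lever's grip. Origin: centre of underside.

How it is judged:
By the outcome, as a careful person would: the job done as asked, in the order asked, and still so for the second after the job is handed in, with the robot touching nothing.
It also fails if it takes over 54 s, if anything falls off the work surface, if the arm or the gripper's body presses on something with over 40 N, if the wrist force passes 120 N, or if a joint passes its speed limit or range.

## Working session

There is one attempt and no reset: what is moved stays moved. The work goes in short steps, Python scripts to look and compute and a shell command to move; the robot and the scene stay as the last step left them, time stands still between calls to the robot, and variables do not carry over. Pictures are saved under pics/ and viewed, at most 10 in all, crops included, and the job is handed in when it is done.

```bash
mkdir -p pics; ls; python3 - <<'E'
from workcell import *
import cv2
for n in("side","top"):
    cv2.imwrite(f"pics/{n}0.png",cv2.cvtColor(snapshot(n),cv2.COLOR_RGB2BGR))
    c=calibration(n);print(n,c)
o=get_obs();print(o)
E
```

```text
pics
side {'intrinsics': array([[472.90094397,   0.        , 278.18141758],
       [  0.        , 472.90094397, 207.54346767],
       [  0.        ,   0.        ,   1.        ]]), 'distortion': array([-0.10487086,  0.        ,  0.        ,  0.        ,  0.        ]), 'R': array([[-0.73313556, -0.68002179, -0.00908924],
       [-0.38510426,  0.42612476, -0.81860393],
       [ 0.56054166, -0.59664735, -0.57428651]]), 't': array([0.43394623, 0.39972699, 0.97923638])}
top {'intrinsics': array([[503.10403842,   0.        , 281.78994982],
       [  0.        , 503.10403842, 209.92594237],
       [  0.        ,   0.        ,   1.        ]]), 'distortion': array([-0.13486931,  0.        ,  0.        ,  0.        ,  0.        ]), 'R': array([[ 1.96976609e-02, -9.99805605e-01, -8.68903674e-04],
       [-9.80988800e-01, -1.91591097e-02, -1.93116293e-01],
       [ 1.93062104e-01,  4.65632402e-03, -9.81175490e-01]]), 't': array([0.00859795, 0.59539235, 1.18703312])}
{'time': 0.1, 'joints': array([-1.40657037e+00,  3.51156874e-01,  1.65234443e+00, -7.98969245e-06,
        1.13910886e+00, -8.45858910e-02]), 'qvel': array([ 0.00165378, -0.00210761, -0.00281222,  0.00051818, -0.00027449,
        0.0022362 ]), 'joint_efforts': array([ 1.33615490e-04, -4.98028672e+01, -2.85702592e+01,  7.00219232e-02,
        2.39502388e-02, -5.02588784e-05]), 'ee_pos': array([ 0.13541488, -0.53272838,  0.19347519]), 'orientation': array([ 9.92271222e-01,  1.24086915e-01, -2.38779429e-05, -5.08207764e-04]), 'wrist_force': array([-0.34518139,  0.24828588,  0.04553311]), 'wrist_torque': array([ 0.00703978, -0.0359088 , -0.03098122]), 'grip_force': 0.0, 'gripper_width': 0.09266464818016991}
```

View pics/side0.png

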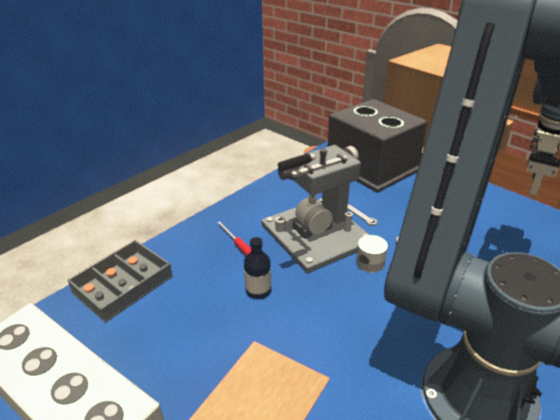

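View pics/top0.png

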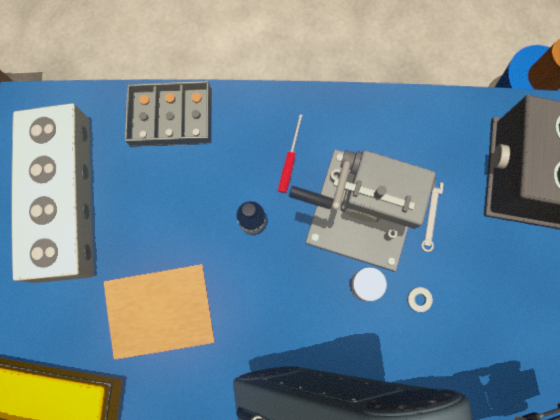

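The side view shows the press centred near (320,200). The top view shows the head at (390,188), the black grip at (312,195), the knob at (380,192) and the oil bottle at (251,217). I'll enlarge both.

```bash
python3 - <<'E'
import cv2,numpy as np
a=cv2.imread("pics/top0.png")[135:275,230:450];b=cv2.imread("pics/side0.png")[135:275,250:390]
cv2.imwrite("pics/top_c.png",cv2.resize(a,None,fx=3.6,fy=3.6,interpolation=cv2.INTER_CUBIC))
cv2.imwrite("pics/side_c.png",cv2.resize(b,None,fx=4.2,fy=4.2,interpolation=cv2.INTER_CUBIC))
E
```

```text
(no output)
```

View pics/top_c.png

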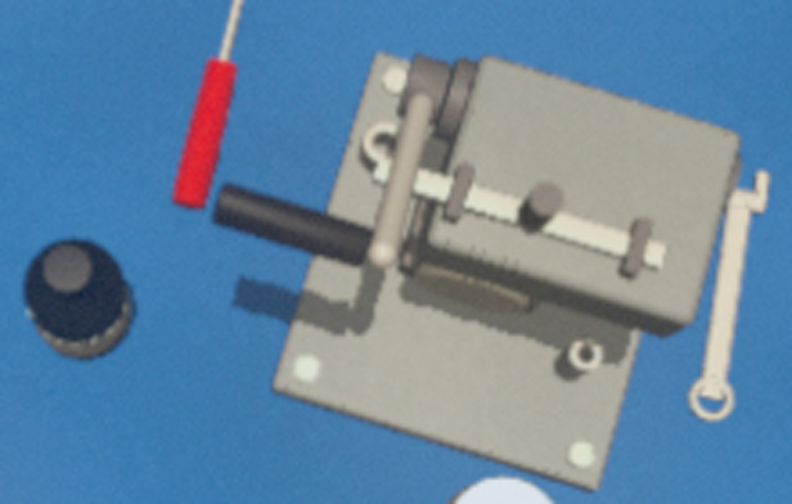

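View pics/side_c.png

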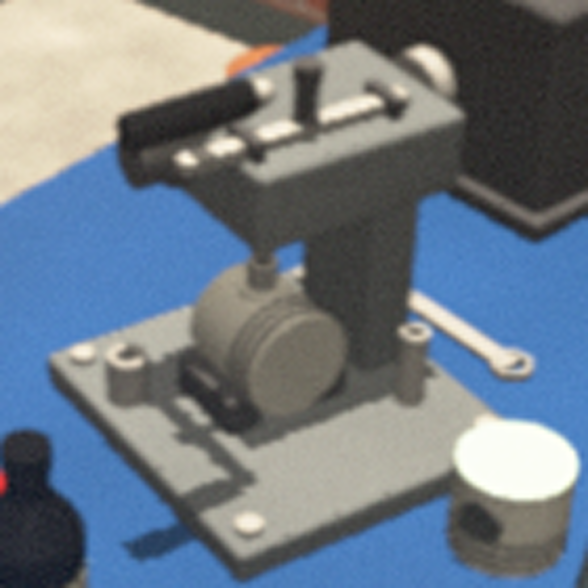

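The top crop shows the knob top at (546,194), the grip from (222,205) to (370,247), and the base plate's near edge from (276,388) to (598,487). In the side crop the knob top is at (308,66), and the bolt's +y end shows below the lever. Next I'll compute positions.

```bash
cat > h.py <<'E'
import numpy as np,cv2
from workcell import *
def ray(n,p):
    c=calibration(n);u=cv2.undistortPoints(np.array([[p]],float),c["intrinsics"],c["distortion"])[0,0]
    return -c["R"].T@c["t"],c["R"].T@np.array([*u,1])
def onz(n,p,z):
    o,d=ray(n,p);return o+d*(z-o[2])/d[2]
def tri(p,q):
    o1,d1=ray("top",p);o2,d2=ray("side",q)
    s=np.linalg.lstsq(np.c_[d1,-d2],o2-o1,rcond=None)[0];a,b=o1+s[0]*d1,o2+s[1]*d2
    return (a+b)/2,np.linalg.norm(a-b)
def proj(n,X):
    c=calibration(n);return cv2.projectPoints(np.array([X],float),cv2.Rodrigues(c["R"])[0],c["t"],c["intrinsics"],c["distortion"])[0][0,0]
E
python3 - <<'E'
from h import *
T=lambda x,y:(230+x/3.6,135+y/3.6)
S=lambda x,y:(250+x/4.2,135+y/4.2)
a=onz("top",T(276,388),.025);b=onz("top",T(598,487),.025)
print("plate edge",a,b,np.linalg.norm(a-b)); e=(a-b);print("yaw plate",np.degrees(np.arctan2(-e[0],e[1])))
a=onz("top",T(482,57),.25);b=onz("top",T(738,133),.25);e=a-b;print("head edge",a,b,np.degrees(np.arctan2(-e[0],e[1])))
g1=onz("top",T(222,205),.334);g2=onz("top",T(368,247),.334);e=g1-g2
print("grip",(g1+g2)/2,np.linalg.norm(e),np.degrees(np.arctan2(-e[0],e[1])))
print("knob",onz("top",T(546,192),.302),tri(T(546,192),S(308,66)), onz("side",S(308,66),.302))
print("oil",onz("top",T(67,268),.17)); print("side grip ends",onz("side",S(125,135),.334),onz("side",S(255,92),.334))
print("bolt ends",onz("top",T(376,172),.255),onz("top",T(662,255),.255))
print("guides",onz("top",T(460,190),.266),onz("top",T(638,247),.266))
E
```

```text
plate edge [ 0.51875297 -0.04369447  0.025     ] [ 0.45316307 -0.26889984  0.025     ] 0.23456234889274502
yaw plate -16.23792705695589
head edge [ 0.69006518 -0.154329    0.25      ] [ 0.64683569 -0.30780619  0.25      ] -15.730786856267718
grip [ 0.56580852 -0.03857439  0.334     ] 0.08124507325316896 -15.317770234336777
knob [ 0.59521508 -0.18057604  0.302     ] (array([ 0.59531519, -0.1820382 ,  0.29772251]), np.float64(0.0022498412764360475)) [ 0.58945488 -0.17611347  0.302     ]
oil [0.57272551 0.09439739 0.17      ]
side grip ends [0.57887327 0.00412796 0.334     ] [ 0.55646914 -0.08266464  0.334     ]
bolt ends [ 0.61666019 -0.09016654  0.255     ] [ 0.57051895 -0.25765355  0.255     ]
guides [ 0.60417588 -0.13767787  0.266     ] [ 0.57263219 -0.24078756  0.266     ]
```

```bash
python3 -m pendant '0 0 -0.5 -0.018; 0 0 -0.9 -0.0185; 0 0 -0.9 -0.0185; 0 0 -0.9 -0.0185; 0 0 -0.9 -0.0185; 0 0 -0.9 -0.0185; 0 0 -0.9 -0.0185; 0 0 -0.9 -0.0185; 0 0 -0.9 -0.0185; 0 0 -0.5 0; 0 0 0 0; 0 0 0 0'
cat >> h.py <<'E'
from scipy.spatial.transform import Rotation as Ro
def delta(X):
    o=get_obs();R=Ro.from_quat(o["orientation"]).as_matrix()
    y=R[:,1];print("t %.1f"%o["time"],"pos",o["ee_pos"].round(4),"tooly deg %.1f"%np.degrees(np.arctan2(y[1],y[0])),"F",o["wrist_force"].round(1),"w %.3f"%o["gripper_width"],"rows-units",(R.T@(np.array(X)-o["ee_pos"])/.025).round(2))
E
python3 -c "
from h import *
delta([.595,-.181,.38])"
```

```text
time: 1.1
ee_pos: [0.1355, -0.533, 0.3985]
orientation: [0.799, 0.602, 0.0, -0.0]
wrist_force: [0.1, 0.4, -0.5]
gripper_width: 0.093
grip_force: 0.0
t 1.1 pos [ 0.1355 -0.533   0.3985] tooly deg -16.0 F [ 0.1  0.4 -0.5] w 0.093 rows-units [18.61 13.78  0.74]
```

```bash
python3 -m pendant '0.5 0.4 0 0; 0.95 0.7 0 0; 0.95 0.7 0 0; 0.95 0.7 0 0; 0.95 0.7 0 0; 0.95 0.7 0 0; 0.95 0.7 0 0; 0.95 0.7 0 0; 0.95 0.7 0 0; 0.95 0.7 0 0; 0.95 0.7 0 0; 0.95 0.7 0 0; 0.95 0.7 0 0; 0.95 0.7 0 0; 0.95 0.7 0 0; 0.95 0.7 0 0; 0.95 0.7 0 0; 0.95 0.7 0 0; 0.95 0.7 0.3 0; 0.95 0.7 0.3 0'
python3 -m pendant '0 0 0 0; 0 0 0 0'
python3 -c "
from h import *
delta([.595,-.181,.277])
for n in('top','side'):
    im=snapshot(n)[100:280,220:460] if n=='top' else snapshot(n)[100:280,220:460]
    cv2.imwrite(f'pics/{n}1.png',cv2.resize(im[:,:,::-1],None,fx=3,fy=3))"
```

```text
time: 2.77
ee_pos: [0.5932, -0.1803, 0.3821]
orientation: [0.799, 0.602, -0.0, -0.001]
wrist_force: [-0.2, -0.7, 0.0]
gripper_width: 0.093
grip_force: 0.0
time: 2.93
ee_pos: [0.5926, -0.1805, 0.3813]
orientation: [0.798, 0.602, -0.001, -0.002]
wrist_force: [-0.1, -0.6, 0.4]
gripper_width: 0.0935
grip_force: 0.0
t 2.9 pos [ 0.5926 -0.1805  0.3813] tooly deg -15.9 F [-0.1 -0.6  0.4] w 0.093 rows-units [0.01 0.11 4.17]
```

View pics/side1.png

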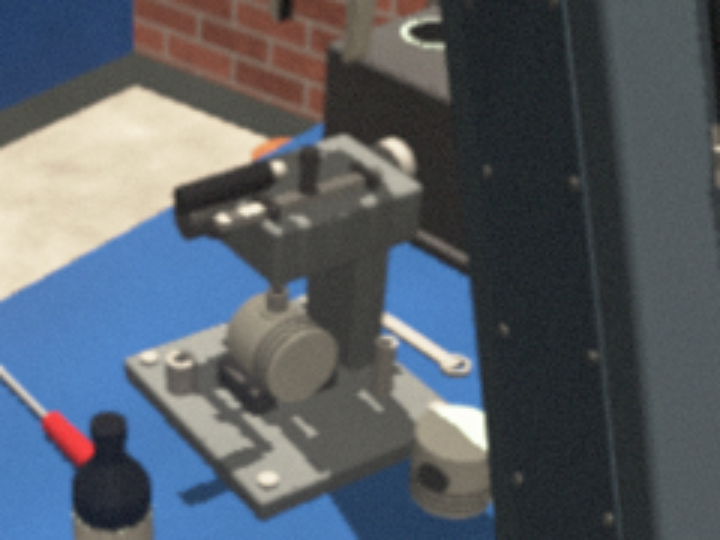

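The side view shows the two fingers at (285,5) and (358,25), straddling the knob line at (310,150). I'll descend and close on it.

```bash
python3 -m pendant '0 0.1 0.5 0; 0 0 0.7 0; 0 0 0.7 0; 0 0 0.7 0; 0 0 0.7 0; 0 0 0.5 0; 0 0 0.3 0; 0 0 0 0; 0 0 0 0'
python3 -m pendant '0 0 0 0; 0 0 0 0; 0 0 0 0; 0 0 0 0; 0 0 0 0; 0 0 0 0; 0 0 0 0; 0 0 0 0' 0
python3 -c "
from h import *
delta([.595,-.181,.277])"
```

```text
time: 3.78
ee_pos: [0.5946, -0.1828, 0.282]
orientation: [0.799, 0.602, 0.0, 0.0]
wrist_force: [-0.6, 0.9, 0.8]
gripper_width: 0.0931
grip_force: 0.0
time: 4.45
ee_pos: [0.5948, -0.1822, 0.2814]
orientation: [0.799, 0.602, -0.0, -0.0]
wrist_force: [0.0, -0.2, -0.4]
gripper_width: 0.0443
grip_force: 0.0
t 4.5 pos [ 0.5948 -0.1822  0.2814] tooly deg -16.0 F [ 0.  -0.2 -0.4] w 0.044 rows-units [ 0.05 -0.01  0.18]
```

```bash
python3 -m pendant '0 0 0.15 0; 0 0 0 0; 0 0 0 0; 0 0 0 0; 0 0 0 0; 0 0 0 0; 0 0 0 0; 0 0 0 0; 0 0 0 0; 0 0 0 0' 0
```

```text
time: 5.28
ee_pos: [0.5951, -0.1823, 0.2781]
orientation: [0.799, 0.602, 0.0, 0.0]
wrist_force: [-0.5, -0.2, 4.3]
gripper_width: 0.0006
grip_force: 2.7
```

```bash
python3 -c "
from h import *
t=snapshot('top')[130:250,290:450];s=snapshot('side')[100:220,240:400]
cv2.imwrite('pics/two2.png',cv2.resize(np.hstack([t,s])[:,:,::-1],None,fx=2.5,fy=2.5,interpolation=cv2.INTER_CUBIC))
print(proj('top',[.595,-.182,.278])-[290,130],proj('side',[.595,-.182,.278])-[240,100])"
```

```text
[90.1077024  61.19323783] [82.67737494 57.22447099]
```

View pics/two2.png

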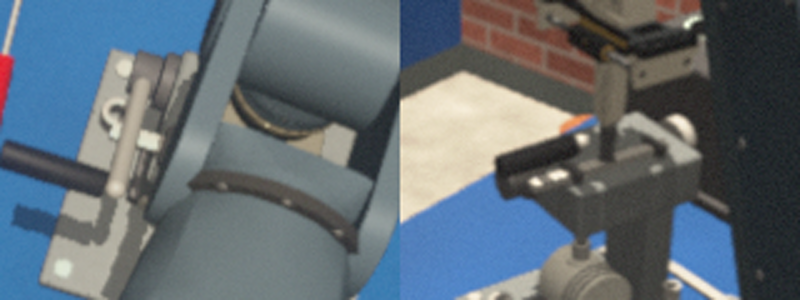

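The fingers closed on nothing. In the right panel the knob at (606,138) seems to stand in front of or below the fingers at (612,95). I'll compare before and after up close in one picture.

```bash
python3 -c "
from h import *
t0=cv2.imread('pics/top0.png');s0=cv2.imread('pics/side0.png')
t=snapshot('top')[:,:,::-1];s=snapshot('side')[:,:,::-1]
f=lambda im,x,y:cv2.resize(im[y:y+50,x:x+66],(396,300),interpolation=cv2.INTER_CUBIC)
cv2.imwrite('pics/four3.png',np.vstack([np.hstack([f(t0,325,160),f(t,325,160)]),np.hstack([f(s0,290,125),f(s,290,125)])]))"
```

```text
(no output)
```

View pics/four3.png

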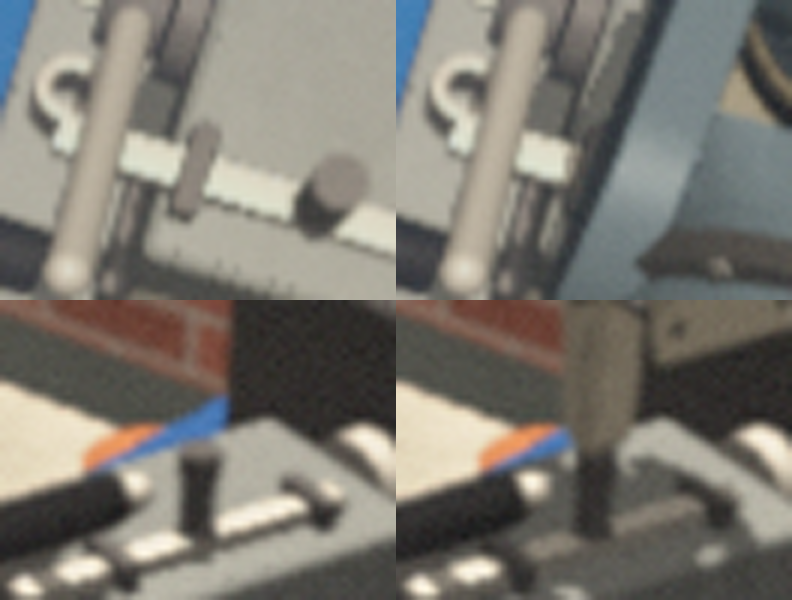

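Left column is before, right is after. The knob at (594,490) and the bolt haven't moved, and the shut fingers end at about (603,450), over or behind the knob. I'll lift and compare the tips' projection with the measured TCP.

```bash
python3 -m pendant '0 0 -0.6 0; 0 0 -0.8 0; 0 0 -0.8 0; 0 0 -0.6 0; 0 0 0 0; 0 0 0 0'
python3 -c "
from h import *
delta([.595,-.181,.277])
o=get_obs();p=o['ee_pos'];s=snapshot('side')[:,:,::-1].copy()
x0,y0=270,80;f=7
im=cv2.resize(s[y0:y0+80,x0:x0+100],None,fx=f,fy=f,interpolation=cv2.INTER_CUBIC)
for X,c in((p,(0,0,255)),(p+[0,0,.019],(0,255,255)),([.595,-.182,.302],(0,255,0)),([.595,-.182,.25],(0,255,0))):
    q=(proj('side',X)-[x0,y0]+.5)*f;cv2.drawMarker(im,tuple(int(v) for v in q),c,0,12,1);print(q)
cv2.imwrite('pics/s4.png',im)"
```

```text
time: 5.98
ee_pos: [0.5949, -0.1823, 0.3473]
orientation: [0.799, 0.602, 0.0, 0.0]
wrist_force: [-0.5, 1.1, -0.8]
gripper_width: 0.0008
grip_force: 0.0
t 6.0 pos [ 0.5949 -0.1823  0.3473] tooly deg -16.0 F [-0.5  1.1 -0.8] w 0.001 rows-units [ 0.05 -0.01  2.81]
[380.89651054 379.88617302]
[383.14711347 333.15759385]
[374.97022349 488.35011125]
[369.10701374 607.63939042]
```

View pics/s4.png

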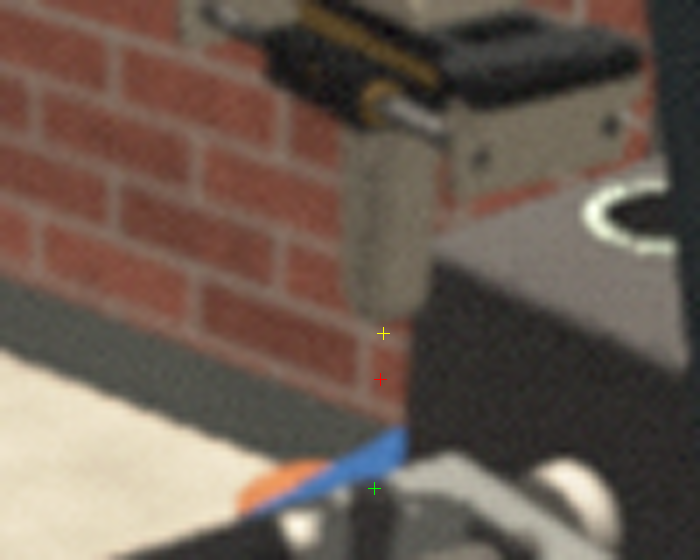

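The red cross marks the reported TCP at (381,380), but the visible finger tips end at about (387,318). The real tips are therefore about 24 mm above the reported TCP, and the earlier closing stopped on top of the knob, which fits the 4 N upward force. I'll correct z by -24 mm, opening first.

```bash
python3 -m pendant '0 0 0 0; 0 0 0 0; 0 0 0 0; 0 0 0 0; 0 0 0 0; 0 0 0 0; 0 0 0 0; 0 0 0 0; 0 0 0 0; 0 0 0 0' 0.7
python3 -m pendant '0 0 0.4 0; 0 0 0.6 0; 0 0 0.6 0; 0 0 0.6 0; 0 0 0.6 0; 0 0 0.5 0; 0 0 0.3 0; 0 0 0 0; 0 0 0 0' 
python3 -m pendant '0 0 0 0; 0 0 0 0; 0 0 0 0; 0 0 0 0; 0 0 0 0; 0 0 0 0; 0 0 0 0; 0 0 0 0; 0 0 0 0; 0 0 0 0; 0 0 0 0; 0 0 0 0' 0
```

```text
time: 6.87
ee_pos: [0.5948, -0.1822, 0.3477]
orientation: [0.799, 0.602, -0.0, 0.0]
wrist_force: [-0.6, -0.4, 0.2]
gripper_width: 0.0618
grip_force: 0.0
time: 7.62
ee_pos: [0.5948, -0.1822, 0.2576]
orientation: [0.799, 0.602, -0.0, -0.0]
wrist_force: [0.5, 0.1, 0.1]
gripper_width: 0.0651
grip_force: 0.0
time: 8.62
ee_pos: [0.5927, -0.1816, 0.2576]
orientation: [0.799, 0.602, -0.002, -0.002]
wrist_force: [-13.3, 4.0, 5.3]
gripper_width: 0.0189
grip_force: 30.0
```

Gripped the knob at 19 mm. I'll relieve the side load and slide back in small rows.

```bash
python3 -m pendant '0 -0.08 0 0; -0.1 0 0 0; -0.2 0 0 0; -0.2 0 0 0; -0.2 0 0 0; -0.2 0 0 0; -0.2 0 0 0; -0.2 0 0 0; -0.1 0 0 0; -0.08 0 0 0; 0 0 0 0; 0 0 0 0'
python3 -c "
from h import *
delta([.595,-.1815,.2576])"
```

```text
time: 9.62
ee_pos: [0.5819, -0.2181, 0.2576]
orientation: [0.799, 0.602, -0.001, -0.0]
wrist_force: [-5.8, 1.8, 2.0]
gripper_width: 0.0191
grip_force: 30.0
t 9.6 pos [ 0.5819 -0.2181  0.2576] tooly deg -16.0 F [-5.8  1.8  2. ] w 0.019 rows-units [1.55 0.1  0.  ]
```

```bash
python3 -m pendant '-0.06 0 0 0; 0 0 0 0; 0 0 0 0'
python3 -m pendant '-0.06 0 0 0; 0 0 0 0; 0 0 0 0'
python3 -m pendant '-0.06 0 0 0; 0 0 0 0; 0 0 0 0'
```

```text
time: 9.87
ee_pos: [0.5815, -0.2193, 0.2577]
orientation: [0.799, 0.602, -0.001, -0.001]
wrist_force: [-5.3, 2.3, 2.0]
gripper_width: 0.0189
grip_force: 30.0
time: 10.12
ee_pos: [0.5813, -0.22, 0.2577]
orientation: [0.799, 0.602, -0.0, -0.001]
wrist_force: [-4.4, 6.5, 2.9]
gripper_width: 0.0192
grip_force: 30.0
time: 10.37
ee_pos: [0.5813, -0.2201, 0.2576]
orientation: [0.798, 0.602, 0.001, -0.002]
wrist_force: [-2.4, 12.5, 2.9]
gripper_width: 0.0189
grip_force: 30.0
```

At the stop: 40 mm travelled and the force is rising. I'll release, lift and go over to the lever grip.

```bash
python3 -m pendant '0.08 0 0 0; 0 0 0 0; 0 0 0 0; 0 0 0 0; 0 0 0 0; 0 0 0 0; 0 0 0 0; 0 0 0 0; 0 0 0 0' 1
python3 -m pendant '0 0 -0.3 0; 0 0 -0.6 0; 0 0 -0.8 0; 0 0 -0.8 0; 0 0 -0.8 0; 0 0 -0.5 0; 0 0 -0.3 0; 0 0 0 0; 0 0 0 0'
python3 -c "
from h import *
delta([.567,-.039,.291])"
```

```text
time: 11.12
ee_pos: [0.582, -0.2197, 0.2577]
orientation: [0.799, 0.602, -0.0, 0.0]
wrist_force: [0.1, 0.1, -0.1]
gripper_width: 0.0745
grip_force: 0.0
time: 11.87
ee_pos: [0.582, -0.2196, 0.3599]
orientation: [0.799, 0.602, -0.0, -0.0]
wrist_force: [0.1, 0.2, -0.1]
gripper_width: 0.0931
grip_force: 0.0
t 11.9 pos [ 0.582  -0.2196  0.3599] tooly deg -16.0 F [ 0.1  0.2 -0.1] w 0.093 rows-units [ 6.78 -2.56  2.76]
```

```bash
python3 -m pendant '0.4 -0.2 0 0; 0.8 -0.3 0 0; 0.8 -0.3 0 0; 0.8 -0.3 0 0; 0.8 -0.3 0 0; 0.8 -0.3 0 0; 0.8 -0.3 0 0; 0.8 -0.3 0 0; 0.5 -0.2 0 0; 0.3 -0.06 0 0; 0 0 0 0; 0 0 0 0'
python3 -m pendant '0 0 0.3 0; 0 0 0.5 0; 0 0 0.5 0; 0 0 0.5 0; 0 0 0.5 0; 0 0 0.3 0; 0 0 0.16 0; 0 0 0 0; 0 0 0 0'
python3 -c "
from h import *
delta([.567,-.039,.291])
s=snapshot('side')[120:210,250:370,::-1];t=snapshot('top')[140:230,270:390,::-1]
cv2.imwrite('pics/s5.png',cv2.resize(np.hstack([s,t]),None,fx=3.3,fy=3.3,interpolation=cv2.INTER_CUBIC))"
```

```text
time: 12.87
ee_pos: [0.5673, -0.0388, 0.3599]
orientation: [0.798, 0.602, -0.0, -0.0]
wrist_force: [0.7, 0.7, 0.6]
gripper_width: 0.093
grip_force: 0.0
time: 13.62
ee_pos: [0.5675, -0.0389, 0.2914]
orientation: [0.799, 0.602, 0.0, 0.0]
wrist_force: [-0.4, 1.0, -0.2]
gripper_width: 0.0925
grip_force: 0.0
t 13.6 pos [ 0.5675 -0.0389  0.2914] tooly deg -16.0 F [-0.4  1.  -0.2] w 0.092 rows-units [-0.01 -0.02  0.02]
```

View pics/s5.png

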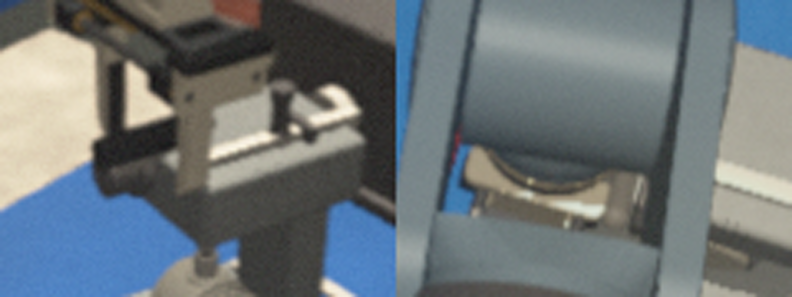

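The left panel shows the bolt drawn back, with the knob at (285,105) beside the rear guide. The fingers straddle the black grip, at (112,105) and (195,145). Closing.

```bash
python3 -m pendant '0 0 0 0; 0 0 0 0; 0 0 0 0; 0 0 0 0; 0 0 0 0; 0 0 0 0; 0 0 0 0; 0 0 0 0; 0 0 0 0; 0 0 0 0; 0 0 0 0; 0 0 0 0; 0 0 0 0; 0 0 0 0' 0
```

```text
time: 14.88
ee_pos: [0.5672, -0.0386, 0.2912]
orientation: [0.799, 0.602, -0.0, -0.0]
wrist_force: [-1.1, 0.4, -0.4]
gripper_width: 0.0233
grip_force: 30.0
```

```bash
python3 -c "
import numpy as np
p=lambda a:np.array([-.17*np.cos(np.radians(40)-a),.17*np.sin(np.radians(40)-a)])
a=np.arange(0,1.06,.0875)
q=np.array([p(v) for v in a]);d=np.diff(q,axis=0)/.025
for v,r in zip(a[1:],d):print(round(v,3),'dy %.2f dz %.2f'%(r[0],-r[1]))"
```

```text
0.088 dy -0.36 dz 0.47
0.175 dy -0.32 dz 0.50
0.262 dy -0.27 dz 0.53
0.35 dy -0.23 dz 0.55
0.438 dy -0.18 dz 0.57
0.525 dy -0.13 dz 0.58
0.612 dy -0.08 dz 0.59
0.7 dy -0.02 dz 0.59
0.788 dy 0.03 dz 0.59
0.875 dy 0.08 dz 0.59
0.962 dy 0.13 dz 0.58
1.05 dy 0.18 dz 0.57
```

```bash
python3 -m pendant '0 -0.18 0.235 0; 0 -0.18 0.235 0; 0 -0.16 0.25 0; 0 -0.16 0.25 0; 0 -0.135 0.265 0; 0 -0.135 0.265 0; 0 -0.115 0.275 0; 0 -0.115 0.275 0; 0 0 0 0; 0 0 0 0'
```

```text
time: 15.72
ee_pos: [0.5404, -0.0305, 0.2407]
orientation: [0.799, 0.602, 0.002, 0.002]
wrist_force: [8.4, -0.6, 3.5]
gripper_width: 0.023
grip_force: 30.0
```

```bash
python3 -m pendant '0 -0.08 0.285 0; 0 -0.08 0.285 0; 0 -0.065 0.29 0; 0 -0.065 0.29 0; 0 -0.04 0.295 0; 0 -0.04 0.295 0; 0 -0.01 0.295 0; 0 -0.01 0.295 0; 0 0 0 0; 0 0 0 0'
```

```text
time: 16.55
ee_pos: [0.5292, -0.0272, 0.1817]
orientation: [0.799, 0.602, 0.0, -0.001]
wrist_force: [-0.4, 2.0, 5.9]
gripper_width: 0.0233
grip_force: 30.0
```

```bash
python3 -m pendant '0 0.01 0.295 0; 0 0.015 0.295 0; 0 0.04 0.295 0; 0 0 0 0; 0 0 0 0'
python3 -m pendant '0 0.04 0.295 0; 0 0 0 0; 0 0 0 0'
python3 -m pendant '0 0.03 0.15 0; 0 0 0 0; 0 0 0 0'
```

```text
time: 16.97
ee_pos: [0.5295, -0.0273, 0.159]
orientation: [0.799, 0.602, -0.001, -0.002]
wrist_force: [-6.4, 5.0, 6.9]
gripper_width: 0.0236
grip_force: 30.0
time: 17.22
ee_pos: [0.5302, -0.0275, 0.1516]
orientation: [0.799, 0.602, -0.001, -0.002]
wrist_force: [-6.7, 5.9, 6.6]
gripper_width: 0.0235
grip_force: 30.0
time: 17.47
ee_pos: [0.5306, -0.0277, 0.1479]
orientation: [0.799, 0.602, -0.001, -0.002]
wrist_force: [-9.4, 6.6, 8.8]
gripper_width: 0.0234
grip_force: 30.0
```

```bash
python3 -m pendant '0 0.03 0.15 0; 0 0 0 0; 0 0 0 0'
python3 -m pendant '0 0.03 0.15 0; 0 0 0 0; 0 0 0 0'
python3 -c "
from h import *
delta([.567,-.039,.291])
s=snapshot('side')[150:225,265:365,::-1]
s0=cv2.imread('pics/side0.png')[150:225,265:365]
cv2.imwrite('pics/s6.png',cv2.resize(np.hstack([s0,s]),None,fx=4,fy=4,interpolation=cv2.INTER_CUBIC))"
```

```text
time: 17.72
ee_pos: [0.5311, -0.0278, 0.144]
orientation: [0.799, 0.602, -0.002, -0.002]
wrist_force: [-9.8, 6.5, 8.1]
gripper_width: 0.023
grip_force: 30.0
time: 17.97
ee_pos: [0.5317, -0.028, 0.1405]
orientation: [0.799, 0.602, -0.002, -0.003]
wrist_force: [-12.0, 6.0, 11.3]
gripper_width: 0.0232
grip_force: 30.0
t 18.0 pos [ 0.5317 -0.028   0.1405] tooly deg -16.0 F [-12.    6.   11.3] w 0.023 rows-units [-0.03  1.44 -6.03]
```

View pics/s6.png

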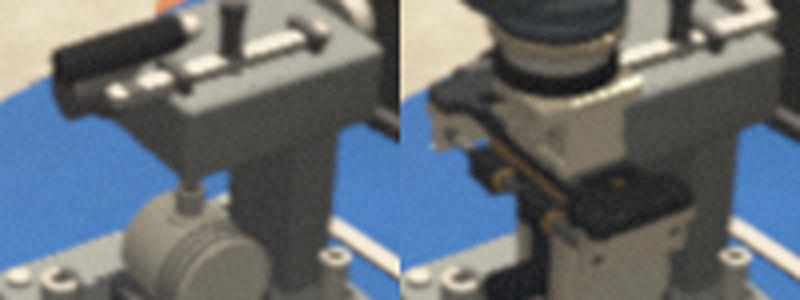

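The right panel shows the gripper low beside the press and hides the piston. I'll press on by force until there's a firm stop.

```bash
python3 -m pendant '0 0.05 0.15 0; 0 0 0 0; 0 0 0 0'
python3 -m pendant '0 0.05 0.15 0; 0 0 0 0; 0 0 0 0'
python3 -m pendant '0 0.05 0.15 0; 0 0 0 0; 0 0 0 0'
```

```text
time: 18.27
ee_pos: [0.5322, -0.0281, 0.1371]
orientation: [0.799, 0.602, -0.002, -0.003]
wrist_force: [-17.8, 7.9, 18.6]
gripper_width: 0.0232
grip_force: 30.0
time: 18.52
ee_pos: [0.5328, -0.0283, 0.1337]
orientation: [0.799, 0.602, -0.003, -0.004]
wrist_force: [-21.9, 9.7, 26.5]
gripper_width: 0.0233
grip_force: 30.0
time: 18.77
ee_pos: [0.5335, -0.0285, 0.1303]
orientation: [0.798, 0.602, -0.003, -0.004]
wrist_force: [-27.4, 9.9, 33.0]
gripper_width: 0.0233
grip_force: 30.0
```

Firm stop: 33 N, well above the pressing force, past 0.9 rad, so the pin is home. Now I'll follow the arc back up.

```bash
python3 -m pendant '0 -0.15 -0.3 0; 0 -0.05 -0.3 0; 0 -0.04 -0.3 0; 0 -0.04 -0.295 0; 0 -0.04 -0.295 0; 0 -0.02 -0.295 0; 0 -0.005 -0.295 0; 0 0.01 -0.295 0; 0 0.01 -0.295 0; 0 0.04 -0.295 0; 0 0.04 -0.295 0; 0 0.065 -0.29 0; 0 0.065 -0.29 0; 0 0.08 -0.285 0; 0 0.08 -0.285 0; 0 0 0 0; 0 0 0 0'
python3 -c "
from h import *
delta([.567,-.039,.291])"
```

```text
time: 20.18
ee_pos: [0.5441, -0.0322, 0.2414]
orientation: [0.799, 0.602, 0.004, 0.005]
wrist_force: [29.3, -3.7, -11.4]
gripper_width: 0.0232
grip_force: 30.0
t 20.2 pos [ 0.5441 -0.0322  0.2414] tooly deg -16.0 F [ 29.3  -3.7 -11.4] w 0.023 rows-units [-0.01  0.98 -1.97]
```

```bash
python3 -m pendant '0 0.2 -0.15 0; 0 0.15 -0.25 0; 0 0.13 -0.26 0; 0 0.135 -0.265 0; 0 0.16 -0.25 0; 0 0.16 -0.25 0; 0 0.13 -0.2 0; 0 0 0 0; 0 0 0 0'
python3 -c "
from h import *
delta([.567,-.039,.291])"
```

```text
time: 20.93
ee_pos: [0.5658, -0.0387, 0.2811]
orientation: [0.799, 0.602, 0.001, 0.001]
wrist_force: [8.9, -1.9, -5.9]
gripper_width: 0.0232
grip_force: 30.0
t 20.9 pos [ 0.5658 -0.0387  0.2811] tooly deg -16.0 F [ 8.9 -1.9 -5.9] w 0.023 rows-units [ 0.    0.05 -0.4 ]
```

```bash
python3 -m pendant '0 0 0 0; 0 0 0 0; 0 0 0 0; 0 0 0 0; 0 0 0 0; 0 0 0 0; 0 0 0 0; 0 0 0 0; 0 0 0 0; 0 0 0 0; 0 0 0 0' 1
python3 -m pendant '0 0 -0.3 0; 0 0 -0.6 0; 0 0 -0.8 0; 0 0 -0.8 0; 0 0 -0.8 0; 0 0 -0.8 0; 0 0 -0.5 0; 0 0 -0.3 0; 0 0 0 0'
```

```text
time: 21.85
ee_pos: [0.5646, -0.0378, 0.2806]
orientation: [0.799, 0.602, 0.0, 0.0]
wrist_force: [-0.5, -0.4, 0.3]
gripper_width: 0.0908
grip_force: 0.0
time: 22.6
ee_pos: [0.5649, -0.0379, 0.4049]
orientation: [0.799, 0.602, 0.001, 0.001]
wrist_force: [-0.0, 0.1, -0.9]
gripper_width: 0.0932
grip_force: 0.0
```

```bash
python3 -m pendant '-0.5 -0.4 0 0; -0.95 -0.7 0 0; -0.95 -0.7 0 0; -0.95 -0.7 0 0; -0.95 -0.7 0 0; -0.95 -0.7 0 0; -0.95 -0.7 0 0; -0.95 -0.7 0 0; -0.95 -0.7 0 0; -0.95 -0.7 0 0; -0.95 -0.7 0 0; -0.95 -0.7 0 0; -0.95 -0.7 0 0; -0.95 -0.7 0 0; -0.95 -0.7 0 0; -0.95 -0.7 0 0; -0.95 -0.7 0 0; -0.6 -0.4 0 0; 0 0 0 0; 0 0 0 0'
python3 - <<'E'
from h import *
for n in("side","top"):
    i0=cv2.imread(f"pics/{n}0.png").astype(int);i1=snapshot(n)[:,:,::-1].astype(int)
    cv2.imwrite(f"pics/{n}_end.png",i1.astype(np.uint8))
    m=(abs(cv2.GaussianBlur(i1.astype(np.float32),(3,3),0)-cv2.GaussianBlur(i0.astype(np.float32),(3,3),0)).max(2)>30).astype(np.uint8)
    k,_,st,c=cv2.connectedComponentsWithStats(m)
    print(n,[(list(map(int,s)),) for s in st[1:] if s[4]>3])
    if n=="side":
        for y in range(184,212):print(y,i0[y,304:321].sum(1).shape and i0[y,305:321].mean(1).astype(int),i1[y,305:321].mean(1).astype(int))
E
```

```text
time: 24.27
ee_pos: [0.1635, -0.3469, 0.4023]
orientation: [0.799, 0.601, 0.0, -0.001]
wrist_force: [-0.3, -0.6, -0.4]
gripper_width: 0.0928
grip_force: 0.0
side [([423, 0, 99, 29, 1500],), ([389, 0, 154, 311, 23501],), ([524, 0, 36, 45, 1259],), ([485, 22, 9, 12, 55],), ([516, 59, 21, 32, 455],), ([533, 93, 17, 11, 110],), ([516, 94, 16, 8, 39],), ([527, 103, 33, 92, 1393],), ([544, 105, 11, 7, 41],), ([557, 140, 3, 9, 20],), ([331, 145, 9, 18, 126],), ([319, 148, 9, 18, 137],), ([346, 152, 14, 8, 60],), ([291, 168, 16, 9, 85],), ([309, 196, 8, 7, 45],), ([299, 235, 4, 3, 11],), ([291, 238, 4, 3, 10],), ([384, 272, 4, 17, 33],), ([382, 295, 85, 54, 1854],), ([551, 299, 3, 2, 5],), ([449, 311, 3, 3, 8],), ([538, 317, 22, 16, 43],), ([359, 335, 93, 74, 1699],), ([474, 353, 36, 20, 161],), ([539, 357, 21, 12, 135],), ([517, 369, 8, 5, 31],), ([526, 412, 4, 8, 17],)]
184 [64 61 64 63 65 66 75 76 74 74 73 71 69 72 76 73] [63 63 61 65 65 63 71 75 74 74 74 74 71 68 69 73]
185 [59 65 65 63 68 69 74 73 74 73 78 74 71 72 74 74] [61 65 59 62 61 66 72 78 75 72 73 73 72 73 74 70]
186 [62 60 65 6
[... 3207 characters left out ...]
 116 116 128 138]
211 [138 137 141 128 117 120 122 117 118 130 124 117 130 142 142 144] [137 137 137 127 113 115 119 113 119 131 127 121 128 140 142 146]
top [([334, 179, 5, 6, 26],), ([345, 181, 9, 10, 67],), ([373, 187, 12, 13, 116],), ([391, 193, 13, 13, 124],), ([341, 201, 4, 4, 11],), ([414, 204, 16, 11, 97],), ([287, 333, 273, 87, 13887],), ([384, 338, 75, 44, 1603],), ([181, 350, 101, 70, 2402],), ([272, 400, 6, 2, 10],), ([266, 402, 2, 2, 4],), ([262, 406, 8, 9, 32],), ([251, 415, 14, 5, 50],), ([270, 414, 2, 3, 4],), ([273, 415, 3, 3, 7],), ([282, 415, 6, 5, 14],), ([290, 415, 2, 2, 4],), ([278, 417, 2, 3, 5],), ([514, 417, 3, 3, 8],), ([294, 418, 2, 2, 4],), ([555, 418, 5, 2, 9],)]
```

The image difference shows the pin flush, the ram and lever back at their starting pixels, and the knob moved back. The bystanders show no change.

```bash
python3 -c "
from workcell import order
print(order.job_done())"
```

```text
the job is handed in; nothing more can be done
None
```

The job is handed in: bolt drawn fully back to its stop, gudgeon pin flush in the boss, lever back at rest, and the other parts unmoved in the final pictures.

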